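# Sort acetate frame blanks with a stepped go/no-go gap gauge

### The arm

A 7-joint arm with a two-finger parallel gripper is mounted at the origin on the work surface. World frame = base frame: x ahead of the robot, y to its left, z up, the work surface at z = 0. Lengths are in m, angles in rad, forces in N, time in s.
With the tool pointing down it reaches from about 0.4 to 0.85 m from the base axis. Payload 10.4 kg.
Tool frame: the origin (TCP) lies midway between the tips of the shut fingers; the grasp point (between the pads) lies 19 mm behind it (r.grasp_offset is the distance from the TCP to the grasp point, in m); z points along the fingers, y is the line along which they close (so a half turn about z gives the same grasp; the last joint's range is limited). The gripper opens to 87 mm and grips with 3 to 60 N. Pads are 19 mm wide; open, the fingers measure 117 mm over their backs; the gripper's body (75 mm by 190 mm) begins 51 mm behind the grasp point.
Start: joints at [1.114, 0.332, -0.065, 1.46, 0.022, 1.35, -0.088], TCP at [0.263, -0.567, 0.223] pointing down, gripper open.
Joint ranges: [-2.6, 2.6], [-0.5, 2.12], [-1.47, 1.34], [0.16, 2.42], [-1.27, 4.41], [0.06, 2.06], [-2.6, 2.6]. Speed limits (rad/s): [2.22, 2.22, 2.79, 2.79, 3.14, 3.14, 3.14].

### API

Orientations are given as a unit quaternion [x, y, z, w].
In Python, from bench import r gives the robot as it stands.
- The arm moves only by the tool drive_tool, never from a script. Its argument "moves" is a list that holds one entry, the list of rows, each a list of 7 numbers: the shift along the tool's x, y, z in m, then the turn, a rotation vector about the tool's x, y, z in rad, then the opening, from 0 (shut) to 1 (fully open). In form: [[[tx, ty, tz, ax, ay, az, jaw], ...]]. A call has 1 to 10 rows; each row shifts and turns the commanded pose from where the row before left it, along the tool's axes as they then stand; what a row does not reach is not made up. A row lasts 1/10 s, in which the tool goes at most 50 mm and 8.59 degrees, less where a joint would pass 70% of its speed; a pose out of reach is approached as far as the arm can. A call is refused whole if a number of a shift passes 0.05 or a number of a turn 0.15, either way. A call with a gripper value outside its range is refused whole. The fingers move at their own pace and stop on an object; "squeeze" is the grip in N (left out, the last holds). Time passes only in rows, so rows that do not move let the fingers close. It gives the time, the measured TCP pose, the force, the opening and the grip force at its end, in the units of the state.
- r.read_state(): the state, without advancing time (a new reading comes with each control period).
- r.camera(name): name is "scene" or "top" or "wrist"; returns the picture (400x640x3 uint8, red, green, blue); there is no depth.
- r.camera_info(name): a dict with "mtx" (3x3 intrinsics, pixels), "rvec" (rotation vector, rad) and "tvec" (3), from world to camera coordinates, as OpenCV has them; the wrist camera has in their place "T_tool_cam" (4x4, takes a point from camera to tool coordinates, whose origin is the TCP and whose axes are the flange's). Camera axes: x right, y down, z forward; pixel columns grow to the right and rows downward; lengths in m; the calibration is good to about 2 mm. A picture is of the moment at which its call begins: read the wrist's pose just before it. camera_info takes no time and is no camera call.
- r.close_job(): hands the job in; it is judged then, once.
Trained networks look in the newest picture that a camera, given by its name, has taken for a name from the list of things; names that differ only in an ending like _2 or _b are one class to them, and where a whole thing is asked for, a point or a joint stands for the part that bears it (a point fixed in the world has none). Each returns a list of dicts, best first, with "conf" (0 to 1); they miss things now and then, are a little off and sometimes report something else, mostly with a low value. They report only what shows in the picture. A call takes as long as a camera call.
- r.find_in(camera, query): "bbox" ([left, top, right, bottom] in pixels, round what is visible of it).
- r.place_of(camera, query): "at" ([column, row] in pixels: a listed point, or the origin of a listed thing).
The state is a dict: "time": time; "joint_positions": joint angles; "joint_vel": joint speeds; "joint_torque": joint torques, N m; "ee_pos": TCP position; "eef_rot": TCP orientation; "ft_force": force on the tool from outside, world axes, zero at the start; "torque": the same for the moment, N m; "width": finger opening in m; "grip_force": force on a finger pad.
Only numpy, scipy, OpenCV 4.12 (cv2) and the standard library are available. Lean on these libraries where they do the work, as an engineer would, in place of code of your own. Each camera call takes 0.05 s, during which the arm holds its last target. There are 200 camera calls.

### The job

Sort the three acetate blanks by thickness with the stepped gap gauge, one at a time: lower each blank, lower long edge first, squarely into the gauge until it stops, lift it out and put it away before trying the next. A blank that passes the wide go gap and stops on the narrower no-go gap is good and is stood in the slot of the wooden mill stand; one that will not enter the go gap goes on edge into the metal planer tray with the end loops; one that drops through the no-go gap as well goes on edge into the grey offcut bin with the cut-down front. Set the blanks down rather than dropping them, and leave the spray can, the spectacle case and the screwdriver where they are.

Things in the scene. Friction and masses are not known exactly. Their poses are not given: they have to be found in the camera images.
- blank_a_mid (a point): a sawn brown acetate blank on edge in the rack: 150 mm long (x), 70 high (z up), 0.1 to 0.25 kg. The three are alike but for thickness (y): one 8, one 12.5, one 17 mm; names do not tell which. This point is its centre, 35 mm above its lower edge. Grip it across its thickness near the top edge, mid-length, leaving its lower 40 mm free for the gauge and holders
- blank_b_mid (a point): a sawn brown acetate blank on edge in the rack: 150 mm long (x), 70 high (z up), 0.1 to 0.25 kg. The three are alike but for thickness (y): one 8, one 12.5, one 17 mm; names do not tell which. This point is its centre, 35 mm above its lower edge. Grip it across its thickness near the top edge, mid-length, leaving its lower 40 mm free for the gauge and holders
- blank_c_mid (a point): a sawn brown acetate blank on edge in the rack: 150 mm long (x), 70 high (z up), 0.1 to 0.25 kg. The three are alike but for thickness (y): one 8, one 12.5, one 17 mm; names do not tell which. This point is its centre, 35 mm above its lower edge. Grip it across its thickness near the top edge, mid-length, leaving its lower 40 mm free for the gauge and holders
- rack: wooden stock rack, fixed; origin at the centre of its underside; board 130 (x) by 222 (y) by 12 mm; three slots along x at y = -75, 0 and +75 mm, each 22 mm wide between ribs 20 mm high (tops 32 mm above the bench). A blank stands on the board in each slot, its centre 47 mm above the bench
- gauge: stepped steel gap gauge, fixed; origin under the centre of its base plate, 64 (x) by 92 (y) by 12 mm. Two jaws 44 mm long (x), 64 mm wide over all, leave a gap along x, centred, open at the ends and top. Heights above the bench: sloping lead-in 21.75 mm wide at 44 to 14.75 at 40; go gap 14.75 mm wide from 40 to 26; no-go gap 10.25 mm wide from 26 to the base plate at 12
- gauge_mouth (a point): point of the gauge on its centre line, level with the top of the jaws, 44 mm above the bench; axes as the gauge's. A blank's lower edge stops about 42 mm above the bench if too thick, at 26 mm if good, and reaches 12 mm if too thin
- mill_stand: beech stand for good blanks, fixed; origin at the centre of its underside; 170 (x) by 56 (y) by 32 mm high, with one slot along x, centred, 18 mm wide, open at both ends, its floor 10 mm above the bench (22 mm deep)
- planer_tray: shallow aluminium tray with a wire loop at each end, for blanks that are too thick, fixed; origin at the centre of its underside; 182 (x) by 52 (y) by 35 mm high, walls and floor 3 mm
- offcut_bin: grey plastic picking bin for blanks that are too thin, fixed; origin at the centre of its underside; 182 (x) by 52 (y) by 35 mm high, walls and floor 3 mm, front wall (its -x end) cut down to 15 mm
- spray_can: bystander, leave where it is: blue spray can, 52 mm across, 130 mm tall, standing; origin at the centre of its underside
- spectacle_case: bystander, leave where it is: black hard spectacle case, 62 by 150 (y) by 39 mm high; origin at the centre of its underside
- screwdriver: bystander, leave where it is: screwdriver 170 mm long lying on the bench along its x; origin on the bench under its middle

How it is judged:
On the way, in this order (a step that is already met when the one before it is completed fails the run):
1. one blank is lowered into the gauge until it stops (too thick: at the mouth; good: on the no-go step; too thin: down through the no-go gap) (((x of blank_a_mid in the frame of gauge between -0.04 and 0.04 m and y of blank_a_mid in the frame of gauge between -0.005 and 0.005 m and angle between the y axis of blank_a_mid and the y axis of gauge, either way round below 0.15 rad and z of blank_a_mid in the frame of gauge between 0.057 and 0.065 m and contact force between blank_a and gauge above 0.3 N) or (x of blank_b_mid in the frame of gauge between -0.04 and 0.04 m and y of blank_b_mid in the frame of gauge between -0.005 and 0.005 m and angle between the y axis of blank_b_mid and the y axis of gauge, either way round below 0.15 rad and z of blank_b_mid in the frame of gauge between 0.071 and 0.081 m and contact force between blank_b and gauge above 0.3 N) or (x of blank_c_mid in the frame of gauge between -0.04 and 0.04 m and y of blank_c_mid in the frame of gauge between -0.005 and 0.005 m and angle between the y axis of blank_c_mid and the y axis of gauge, either way round below 0.15 rad and z of blank_c_mid in the frame of gauge below 0.055 m))), for 0.1 s.
2. that blank is put away in its right place (((horizontal distance between blank_a_mid and mill_stand below 0.05 m and height (world z) of blank_a_mid below 0.055 m and contact force between blank_a and the fingers below 0.05 N) or (horizontal distance between blank_b_mid and planer_tray below 0.05 m and height (world z) of blank_b_mid below 0.055 m and contact force between blank_b and the fingers below 0.05 N) or (horizontal distance between blank_c_mid and offcut_bin below 0.05 m and height (world z) of blank_c_mid below 0.055 m and contact force between blank_c and the fingers below 0.05 N))), for 0.2 s.
3. with it put away, a second blank is tried in the gauge ((((horizontal distance between blank_a_mid and mill_stand below 0.05 m and height (world z) of blank_a_mid below 0.055 m and contact force between blank_a and the fingers below 0.05 N) and (x of blank_b_mid in the frame of gauge between -0.04 and 0.04 m and y of blank_b_mid in the frame of gauge between -0.005 and 0.005 m and angle between the y axis of blank_b_mid and the y axis of gauge, either way round below 0.15 rad and z of blank_b_mid in the frame of gauge between 0.071 and 0.081 m and contact force between blank_b and gauge above 0.3 N)) or ((horizontal distance between blank_a_mid and mill_stand below 0.05 m and height (world z) of blank_a_mid below 0.055 m and contact force between blank_a and the fingers below 0.05 N) and (x of blank_c_mid in the frame of gauge between -0.04 and 0.04 m and y of blank_c_mid in the frame of gauge between -0.005 and 0.005 m and angle between the y axis of blank_c_mid and the y axis of gauge, either way round below 0.15 rad and z of blank_c_mid in the frame of gauge below 0.055 m)) or ((horizontal distance between blank_b_mid and planer_tray below 0.05 m and height (world z) of blank_b_mid below 0.055 m and contact force between blank_b and the fingers below 0.05 N) and (x of blank_a_mid in the frame of gauge between -0.04 and 0.04 m and y of blank_a_mid in the frame of gauge between -0.005 and 0.005 m and angle between the y axis of blank_a_mid and the y axis of gauge, either way round below 0.15 rad and z of blank_a_mid in the frame of gauge between 0.057 and 0.065 m and contact force between blank_a and gauge above 0.3 N)) or ((horizontal distance between blank_b_mid and planer_tray below 0.05 m and height (world z) of blank_b_mid below 0.055 m and contact force between blank_b and the fingers below 0.05 N) and (x of blank_c_mid in the frame of gauge between -0.04 and 0.04 m and y of blank_c_mid in the frame of gauge between -0.005 and 0.005 m and angle between the y axis of blank_c_mid and the y axis of gauge, either way round below 0.15 rad and z of blank_c_mid in the frame of gauge below 0.055 m)) or ((horizontal distance between blank_c_mid and offcut_bin below 0.05 m and height (world z) of blank_c_mid below 0.055 m and contact force between blank_c and the fingers below 0.05 N) and (x of blank_a_mid in the frame of gauge between -0.04 and 0.04 m and y of blank_a_mid in the frame of gauge between -0.005 and 0.005 m and angle between the y axis of blank_a_mid and the y axis of gauge, either way round below 0.15 rad and z of blank_a_mid in the frame of gauge between 0.057 and 0.065 m and contact force between blank_a and gauge above 0.3 N)) or ((horizontal distance between blank_c_mid and offcut_bin below 0.05 m and height (world z) of blank_c_mid below 0.055 m and contact force between blank_c and the fingers below 0.05 N) and (x of blank_b_mid in the frame of gauge between -0.04 and 0.04 m and y of blank_b_mid in the frame of gauge between -0.005 and 0.005 m and angle between the y axis of blank_b_mid and the y axis of gauge, either way round below 0.15 rad and z of blank_b_mid in the frame of gauge between 0.071 and 0.081 m and contact force between blank_b and gauge above 0.3 N)))), for 0.1 s.
4. the second blank is put away too ((((horizontal distance between blank_a_mid and mill_stand below 0.05 m and height (world z) of blank_a_mid below 0.055 m and contact force between blank_a and the fingers below 0.05 N) and (horizontal distance between blank_b_mid and planer_tray below 0.05 m and height (world z) of blank_b_mid below 0.055 m and contact force between blank_b and the fingers below 0.05 N)) or ((horizontal distance between blank_a_mid and mill_stand below 0.05 m and height (world z) of blank_a_mid below 0.055 m and contact force between blank_a and the fingers below 0.05 N) and (horizontal distance between blank_c_mid and offcut_bin below 0.05 m and height (world z) of blank_c_mid below 0.055 m and contact force between blank_c and the fingers below 0.05 N)) or ((horizontal distance between blank_b_mid and planer_tray below 0.05 m and height (world z) of blank_b_mid below 0.055 m and contact force between blank_b and the fingers below 0.05 N) and (horizontal distance between blank_c_mid and offcut_bin below 0.05 m and height (world z) of blank_c_mid below 0.055 m and contact force between blank_c and the fingers below 0.05 N)))), for 0.2 s.
5. with both put away, the third blank is tried in the gauge ((((x of blank_a_mid in the frame of gauge between -0.04 and 0.04 m and y of blank_a_mid in the frame of gauge between -0.005 and 0.005 m and angle between the y axis of blank_a_mid and the y axis of gauge, either way round below 0.15 rad and z of blank_a_mid in the frame of gauge between 0.057 and 0.065 m and contact force between blank_a and gauge above 0.3 N) and (horizontal distance between blank_b_mid and planer_tray below 0.05 m and height (world z) of blank_b_mid below 0.055 m and contact force between blank_b and the fingers below 0.05 N) and (horizontal distance between blank_c_mid and offcut_bin below 0.05 m and height (world z) of blank_c_mid below 0.055 m and contact force between blank_c and the fingers below 0.05 N)) or ((x of blank_b_mid in the frame of gauge between -0.04 and 0.04 m and y of blank_b_mid in the frame of gauge between -0.005 and 0.005 m and angle between the y axis of blank_b_mid and the y axis of gauge, either way round below 0.15 rad and z of blank_b_mid in the frame of gauge between 0.071 and 0.081 m and contact force between blank_b and gauge above 0.3 N) and (horizontal distance between blank_a_mid and mill_stand below 0.05 m and height (world z) of blank_a_mid below 0.055 m and contact force between blank_a and the fingers below 0.05 N) and (horizontal distance between blank_c_mid and offcut_bin below 0.05 m and height (world z) of blank_c_mid below 0.055 m and contact force between blank_c and the fingers below 0.05 N)) or ((x of blank_c_mid in the frame of gauge between -0.04 and 0.04 m and y of blank_c_mid in the frame of gauge between -0.005 and 0.005 m and angle between the y axis of blank_c_mid and the y axis of gauge, either way round below 0.15 rad and z of blank_c_mid in the frame of gauge below 0.055 m) and (horizontal distance between blank_a_mid and mill_stand below 0.05 m and height (world z) of blank_a_mid below 0.055 m and contact force between blank_a and the fingers below 0.05 N) and (horizontal distance between blank_b_mid and planer_tray below 0.05 m and height (world z) of blank_b_mid below 0.055 m and contact force between blank_b and the fingers below 0.05 N)))), for 0.1 s.
At the end, for the whole second after the job is handed in: 12.5 mm blank down in the mill stand's slot, within 20 degrees of upright; 17 mm one in the planer tray, 8 mm one in the offcut bin, on edge (may lean), within 25 degrees of lengthwise; each within 30 mm of the holder's middle along it, released and at rest (x of blank_a_mid in the frame of mill_stand between -0.03 and 0.03 m and y of blank_a_mid in the frame of mill_stand between -0.009 and 0.009 m and z of blank_a_mid in the frame of mill_stand between 0.038 and 0.05 m and angle between blank_a_mid's own z axis and vertical below 0.35 rad and angle between the x axis of blank_a_mid and the x axis of mill_stand, either way round below 0.2 rad and contact force between each of blank_a, blank_b, blank_c and the fingers below 0.05 N and linear speed of each of blank_a, blank_b, blank_c below 0.05 m/s and x of blank_b_mid in the frame of planer_tray between -0.03 and 0.03 m and y of blank_b_mid in the frame of planer_tray between -0.036 and 0.036 m and z of blank_b_mid in the frame of planer_tray below 0.045 m and angle between each of blank_b_mid, blank_c_mid's own z axis and vertical below 1.2 rad and angle between the x axis of blank_b_mid and the x axis of planer_tray, either way round below 0.45 rad and x of blank_c_mid in the frame of offcut_bin between -0.03 and 0.03 m and y of blank_c_mid in the frame of offcut_bin between -0.036 and 0.036 m and z of blank_c_mid in the frame of offcut_bin below 0.045 m and angle between the x axis of blank_c_mid and the x axis of offcut_bin, either way round below 0.45 rad); the robot touches nothing.
It fails at once if a blank is dropped: loose in the air with its centre over 110 mm above the bench ((height (world z) of blank_a_mid above 0.11 m and contact force between blank_a and the fingers below 0.05 N) or (height (world z) of blank_b_mid above 0.11 m and contact force between blank_b and the fingers below 0.05 N) or (height (world z) of blank_c_mid above 0.11 m and contact force between blank_c and the fingers below 0.05 N)).
It fails at once if a bystander is moved by more than 20 mm (distance of any of spray_can, spectacle_case, screwdriver from where it was at the start of the episode above 0.02 m).
It also fails if it takes over 72 s, if anything falls off the work surface, if the arm or the gripper's body presses on something with over 40 N, if the wrist force passes 120 N, or if a joint passes its speed limit or range.

## Working session

There is one attempt and no reset: what is moved stays moved. The work goes in short steps, Python scripts to look and compute and a tool call to move; the robot and the scene stay as the last step left them, time stands still between calls to the robot, and variables do not carry over. Pictures are saved under pics/ and viewed, at most 10 in all, crops included, and the job is handed in when it is done.

Besides the shell and the picture viewer there is one more tool, called after ">>>" in YAML: its name, and indented under it one key for each argument. drive_tool: Moves the arm, as the interface text tells. Its arguments: {"type":"object","properties":{"moves":{"type":"array"},"squeeze":{"type":"number"}},"required":["moves"]}

```bash
mkdir -p pics; cat > h.py <<'E'
import numpy as np, cv2
from scipy.spatial.transform import Rotation as R
from bench import r
def ray(cam,uv,z,st=None):
    i=r.camera_info(cam);K=np.array(i["mtx"],float)
    d=np.linalg.inv(K)@np.array([uv[0],uv[1],1.])
    if cam=="wrist":
        T=np.array(i["T_tool_cam"]);Rt=R.from_quat(st["eef_rot"]).as_matrix()
        o=np.array(st["ee_pos"])+Rt@T[:3,3];d=Rt@T[:3,:3]@d
    else:
        Rm=cv2.Rodrigues(np.array(i["rvec"],float))[0];o=-Rm.T@np.array(i["tvec"],float).ravel();d=Rm.T@d
    return o+d*(z-o[2])/d[2]
def save(cam,name):
    im=r.camera(cam);cv2.imwrite("pics/"+name,im[:,:,::-1]);return im
E
python3 - <<'E'
from h import *
s=r.read_state();print(s["time"],s["ee_pos"],s["eef_rot"],s["width"],s["ft_force"],r.grasp_offset)
a=save("scene","scene.png");b=save("top","top.png")
hs=dict(blank_a_mid=.047,rack=0,gauge=0,gauge_mouth=.044,mill_stand=0,planer_tray=0,offcut_bin=0,spray_can=0,spectacle_case=0,screwdriver=0)
for cam in("top","scene"):
  i=r.camera_info(cam);Rm=cv2.Rodrigues(np.array(i["rvec"],float))[0];print(cam,(-Rm.T@np.array(i["tvec"],float).ravel()).round(3))
  for n,z in hs.items():
    for d in r.place_of(cam,n)[:4]:
      print(cam,n,round(d["conf"],2),np.round(d["at"],1),ray(cam,d["at"],z)[:2].round(4))
print(r.read_state()["time"])
E
```

```text
0.0 [ 0.26252682 -0.56676518  0.22175294] [ 9.76570323e-01  2.15197341e-01 -1.78802968e-04 -6.90972050e-04] 0.0870752627463321 [-0.11933778 -0.444823    0.5736661 ] 0.0187
top [ 0.462 -0.003  1.208]
top blank_a_mid 0.79 [219.3 227.7] [0.549  0.2011]
top rack 0.86 [187.4 234.4] [0.537 0.285]
top rack 0.53 [376.  255.3] [ 0.4848 -0.1638]
top gauge 0.73 [297.8 243. ] [0.515  0.0221]
top gauge_mouth 0.71 [295.2 243.2] [0.5127 0.0271]
top planer_tray 0.94 [426.4 247.9] [ 0.5016 -0.2845]
top offcut_bin 0.85 [466.6 239.2] [ 0.5217 -0.3816]
top offcut_bin 0.17 [300.  243.1] [0.5147 0.0168]
top spray_can 0.66 [311.5 160.9] [ 0.7141 -0.0117]
top spray_can 0.52 [150.  241.3] [0.5211 0.3733]
top spectacle_case 0.81 [230.4 144.4] [0.7559 0.1859]
top spectacle_case 0.65 [184.6 237.2] [0.5304 0.2915]
top screwdriver 0.47 [375.1 255.5] [ 0.4843 -0.1616]
scene [1.202 0.617 1.028]
scene blank_a_mid 0.93 [391.6 225.2] [0.541 0.201]
scene rack 0.91 [414.5 253.5] [0.5352 0.2863]
scene rack 0.22 [265.  132.2] [ 0.5328 -0.3703]
scene gauge 0.73 [352.4 197.7] [0.5194 0.0344]
scene gauge_mouth 0.68 [290.3 224.5] [0.7421 0.0154]
scene gauge_mouth 0.58 [355.  188.1] [0.5169 0.0383]
scene gauge_mouth 0.55 [225.2 188.4] [ 0.798  -0.2101]
scene gauge_mouth 0.32 [319.  158.3] [ 0.5118 -0.1224]
scene mill_stand 0.61 [318.4 159. ] [ 0.4846 -0.1544]
scene planer_tray 0.76 [286.5 141.3] [ 0.5075 -0.2869]
scene offcut_bin 0.72 [264.4 131.7] [ 0.5328 -0.3737]
scene spray_can 0.7 [290.  225.4] [ 0.7242 -0.0096]
scene spectacle_case 0.98 [337.2 277.4] [0.7416 0.2008]
scene screwdriver 0.71 [226.7 187.4] [ 0.7743 -0.2475]
1.1
```

View pics/top.png

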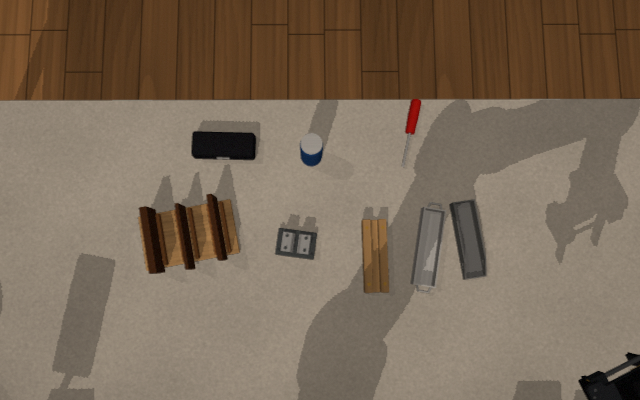

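View pics/scene.png

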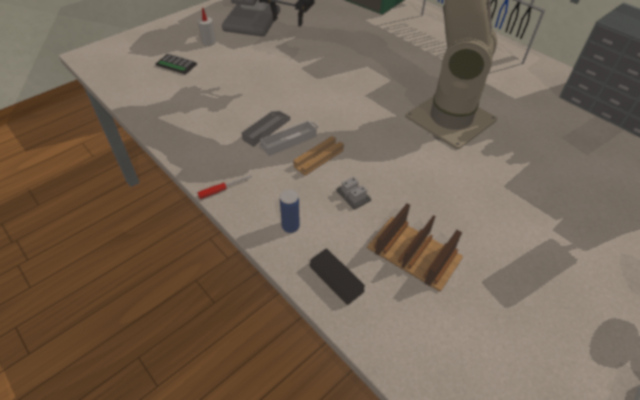

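The top view shows, left to right, the rack (190,237) with blanks near x = 150, 185 and 215, the gauge (297,243), stand (375,256), tray (428,247) and bin (468,239). In the scene picture the same order runs from lower right to upper left, with the can, case and screwdriver on the far side. The networks agree with this to about 1 cm.

```bash
cat >> h.py <<'E'
def yaw(s):
    m=R.from_quat(s["eef_rot"]).as_matrix();return np.arctan2(m[1,0],m[0,0])
def plan(x,y,z,psi=None):
    "total shift in tool axes from here to world x,y,z and turn about tool z (deg psi = wanted yaw)"
    s=r.read_state();m=R.from_quat(s["eef_rot"]).as_matrix()
    d=np.array([x,y,z])-s["ee_pos"]
    if psi is None: return (m.T@d).round(4)
    p=np.radians(psi);m2=np.array([[np.cos(p),np.sin(p),0],[np.sin(p),-np.cos(p),0],[0,0,-1.]])
    return "after turn:",(m2.T@d).round(4),"turn az",round(float(yaw(s)-p),4),"tilt fix",R.from_matrix(m.T@m2).as_rotvec().round(4)
E
python3 - <<'E'
from h import *
i=r.camera_info("wrist");print(np.array(i["T_tool_cam"]).round(3),np.array(i["mtx"]).round(1))
print(plan(.45,-.27,.38,0)); print(np.degrees(yaw(r.read_state())))
E
```

```text
[[-0.001 -0.964 -0.266  0.073]
 [ 1.    -0.001 -0.001 -0.   ]
 [ 0.    -0.266  0.964 -0.162]
 [ 0.     0.     0.     1.   ]] [[326.5   0.  317.8]
 [  0.  326.5 196.2]
 [  0.    0.    1. ]]
('after turn:', array([ 0.1873, -0.2971, -0.1574]), 'turn az', 0.4338, 'tilt fix', array([ 1.000e-04, -0.000e+00,  4.338e-01]))
24.854406905851825
```

>>> drive_tool:
  moves:
    - [[0,0,-0.01,0,0,0.145,0.6],[0,0,-0.01,0,0,0.145,0.6],[0,0,-0.01,0,0,0.144,0.6],[0.03,-0.035,0,0,0,0,0.6],[0.03,-0.035,0,0,0,0,0.6],[0.03,-0.035,0,0,0,0,0.6],[0.03,-0.035,0,0,0,0,0.6],[0.03,-0.035,0,0,0,0,0.6],[0.03,-0.035,0,0,0,0,0.6],[0,0,0,0,0,0,0.6]]

```text
time: 2.1
ee_pos: [0.4477, -0.3506, 0.2528]
eef_rot: [1.0, 0.005, 0.001, -0.001]
ft_force: [-0.1, -0.8, 0.1]
width: 0.0524
grip_force: 0.0
```

```bash
cat >> h.py <<'E'
def wrist(name,qs,tag=True):
    s=r.read_state();im=save("wrist",name);print(s["time"],np.round(s["ee_pos"],4),round(np.degrees(yaw(s)),2))
    for n,z in qs.items():
        for d in r.place_of("wrist",n)[:3]: print(n,round(d["conf"],2),np.round(d["at"],1),ray("wrist",d["at"],z,s)[:2].round(4))
        for d in r.find_in("wrist",n)[:2]: print("  box",round(d["conf"],2),np.round(d["bbox"],1))
    return s,im
E
python3 - <<'E'
from h import *
wrist("w1.png",dict(mill_stand=0,planer_tray=0,offcut_bin=0))
E
```

```text
2.1 [ 0.4477 -0.3506  0.2528] 0.58
mill_stand 0.98 [166. 135.] [ 0.4847 -0.158 ]
  box 0.77 [120.2  60.3 188.6 207.6]
planer_tray 0.62 [265.4 119. ] [ 0.5055 -0.2836]
  box 0.67 [229.8  21.6 293.5 211.3]
offcut_bin 0.67 [339.  102.6] [ 0.5258 -0.3744]
  box 0.83 [309.5  15.8 370.9 183.7]
```

View pics/w1.png

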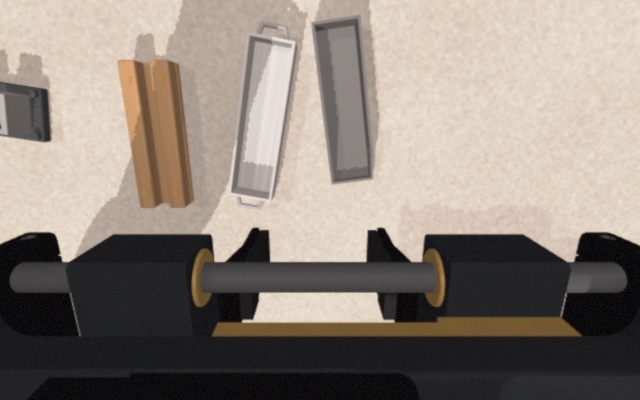

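The wrist view shows the stand around (155,135), the tray corners (249,36), (296,41), (271,200), (231,195), and the bin corners (312,21), (360,16), (372,179), (332,184). The gauge is at the left edge. Next I compute the holder axes and centres from these.

```bash
python3 - <<'E'
from h import *
s=r.read_state()
def q(n,c,zs):
    p=np.array([ray("wrist",u,z,s)[:2] for u,z in zip(c,zs)])
    e1=p[0]-p[3];e2=p[1]-p[2];l=(e1+e2)/2
    w=[np.linalg.norm(p[0]-p[1]),np.linalg.norm(p[3]-p[2])]
    print(n,p.mean(0).round(4),"yaw",[round(np.degrees(np.arctan2(e[1],e[0])),1) for e in (e1,e2,l)],"len",np.linalg.norm(l).round(4),"wid",np.round(w,4))
q("tray",[(249,36),(296,41),(271,200),(231,195)],[.035]*4)
q("bin",[(312,21),(360,16),(372,179),(332,184)],[.035,.035,.015,.015])
q("stand",[(119,60),(179,62),(193,205),(141,208)],[.032]*4)
im=cv2.imread("pics/w1.png");cv2.imwrite("pics/c1.png",cv2.resize(im[10:220,90:390],None,fx=2.6,fy=2.6,interpolation=cv2.INTER_CUBIC))
print(plan(.47,0.0,.2528,0))
E
```

```text
tray [ 0.4966 -0.2932] yaw [np.float64(-10.4), np.float64(-10.9), np.float64(-10.7)] len 0.1789 wid [0.0501 0.0484]
bin [ 0.5136 -0.3887] yaw [np.float64(7.4), np.float64(7.3), np.float64(7.3)] len 0.1815 wid [0.0505 0.0505]
stand [ 0.4799 -0.1728] yaw [np.float64(-0.3), np.float64(-0.7), np.float64(-0.5)] len 0.1664 wid [0.0653 0.0645]
('after turn:', array([ 2.810e-02, -3.583e-01, -3.000e-04]), 'turn az', -0.0024, 'tilt fix', array([ 0.0003,  0.0002, -0.0024]))
```

View pics/c1.png

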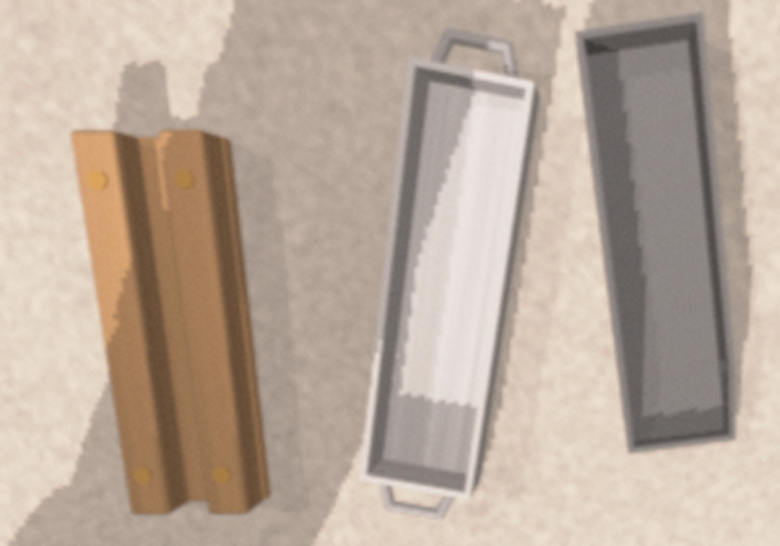

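The arm was still overshooting when that picture was taken, so the measurements need the pose from that moment. That moves the tray to (0.502, -0.286) and the bin to (0.520, -0.381), which matches the networks. Now the gauge and stand.

>>> drive_tool:
  moves:
    - [[0,-0.03,0.01,0,0,0,0.6],[0,-0.045,0.01,0,0,0,0.6],[0,-0.045,0.01,0,0,0,0.6],[0,-0.045,0.01,0,0,0,0.6],[0,-0.045,0.01,0,0,0,0.6],[0,-0.04,0,0,0,0,0.6],[0,-0.03,0,0,0,0,0.6],[0,-0.01,0,0,0,0,0.6],[0,0,0,0,0,0,0.6],[0,0,0,0,0,0,0.6]]

```text
time: 3.45
ee_pos: [0.4428, -0.0688, 0.2026]
eef_rot: [1.0, -0.001, 0.0, 0.0]
ft_force: [-1.1, -0.4, 0.8]
width: 0.0518
grip_force: 0.0
```

```bash
python3 - <<'E'
from h import *
s,im=wrist("w2.png",dict(mill_stand=0,gauge=0,gauge_mouth=.044,rack=0,blank_a_mid=.047))
print(r.read_state()["ee_pos"])
cv2.imwrite("pics/c2.png",cv2.resize(cv2.imread("pics/w2.png")[0:240,:],None,fx=1.25,fy=1.25))
E
```

```text
3.45 [ 0.4428 -0.0688  0.2026] -0.12
  box 0.56 [372.2  47.2 435.3 221. ]
  box 0.23 [572.5   0.  639.  189.7]
gauge 0.56 [228.5 110.4] [0.5118 0.0284]
  box 0.7 [180.7  72.7 274.  145.3]
gauge_mouth 0.71 [218.  109.2] [0.5134 0.0266]
  box 0.79 [182.6  70.2 273.2 146.8]
  box 0.87 [  1.9   0.  106.5 143.8]
  box 0.46 [578.8   0.  639.7 190.3]
blank_a_mid 0.87 [14.4 69.4] [0.5491 0.2087]
blank_a_mid 0.32 [217.6 110.4] [0.5124 0.0262]
  box 0.76 [1.000e-01 0.000e+00 7.490e+01 1.551e+02]
[ 0.44282269 -0.06723579  0.20254781]
```

View pics/c2.png

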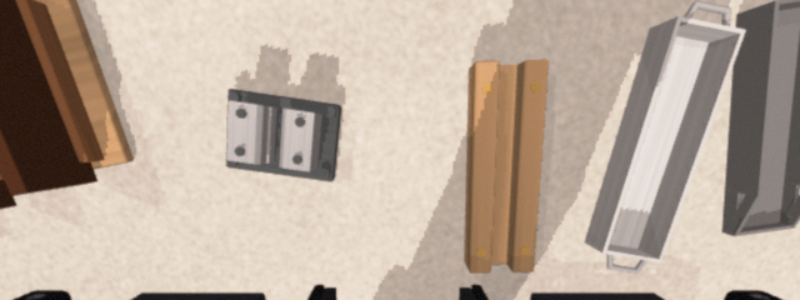

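The crop (scale 1.25) shows the gauge base corners at (231,90), (341,104), (334,180), (227,166). The stand's top face runs from (474,62)–(548,60) down to (469,272)–(533,271).

```bash
python3 - <<'E'
from h import *
s=dict(r.read_state());s["ee_pos"]=np.array([.4428,-.0688,.2026])
def q(n,c,z):
    p=np.array([ray("wrist",(u[0]/1.25,u[1]/1.25),z,s)[:2] for u in c])
    e1=p[0]-p[3];e2=p[1]-p[2];l=(e1+e2)/2;a=p[0]-p[1]+p[3]-p[2]
    print(n,p.mean(0).round(4),"yaw",[round(float(np.degrees(np.arctan2(e[1],e[0]))),1) for e in (e1,e2,l)],"perp yaw",round(float(np.degrees(np.arctan2(-a[0],a[1]))),1),"len",np.linalg.norm(l).round(4),"wid",round(np.linalg.norm(a)/2,4))
q("gaugebase",[(231,90),(341,104),(334,180),(227,166)],.012)
q("stand",[(474,62),(548,60),(533,271),(469,272)],.032)
q("slot",[(499,62),(519,61),(513,271),(491,270)],.032)
q("tray",[(679,17),(743,31),(660,260),(587,243)],.035)
print(plan(.47,.22,.25,8))
E
```

```text
gaugebase [0.5134 0.0271] yaw [-9.4, -7.7, -8.6] perp yaw -7.2 len 0.062 wid 0.0906
stand [ 0.4842 -0.1556] yaw [1.3, 1.2, 1.2] perp yaw 1.1 len 0.1674 wid 0.0553
slot [ 0.4845 -0.1552] yaw [1.3, 2.7, 2.0] perp yaw -0.4 len 0.1662 wid 0.017
tray [ 0.5056 -0.2779] yaw [-15.1, -9.9, -12.5] perp yaw -12.2 len 0.1771 wid 0.0574
('after turn:', array([ 0.0669, -0.2807, -0.0475]), 'turn az', -0.1399, 'tilt fix', array([ 1.000e-04, -0.000e+00, -1.399e-01]))
```

>>> drive_tool:
  moves:
    - [[0,-0.02,-0.01,0,0,-0.14,0.6],[0.01,-0.045,-0.01,0,0,0,0.6],[0.01,-0.045,-0.01,0,0,0,0.6],[0.01,-0.045,-0.01,0,0,0,0.6],[0.01,-0.045,-0.01,0,0,0,0.6],[0.01,-0.045,0,0,0,0,0.6],[0.01,-0.03,0,0,0,0,0.6],[0,-0.015,0,0,0,0,0.6],[0,0,0,0,0,0,0.6],[0,0,0,0,0,0,0.6]]

```text
time: 5.0
ee_pos: [0.4647, 0.2279, 0.2523]
eef_rot: [0.998, 0.07, -0.0, 0.0]
ft_force: [0.1, -0.8, 0.6]
width: 0.0524
grip_force: 0.0
```

```bash
python3 - <<'E'
from h import *
s,im=wrist("w3.png",dict(rack=0,blank_a_mid=.047))
cv2.imwrite("pics/c3.png",cv2.resize(cv2.imread("pics/w3.png")[0:240,:],None,fx=1.25,fy=1.25))
E
```

```text
5.0 [0.4647 0.2279 0.2523] 8.01
rack 0.67 [282.1 105.4] [0.5318 0.2821]
  box 0.62 [572.3 124.6 637.4 250.9]
  box 0.55 [213.2  37.  373.6 158.2]
blank_a_mid 0.83 [346.5  98.6] [0.5491 0.2091]
  box 0.91 [335.4  13.1 357.5 174.4]
```

View pics/c3.png

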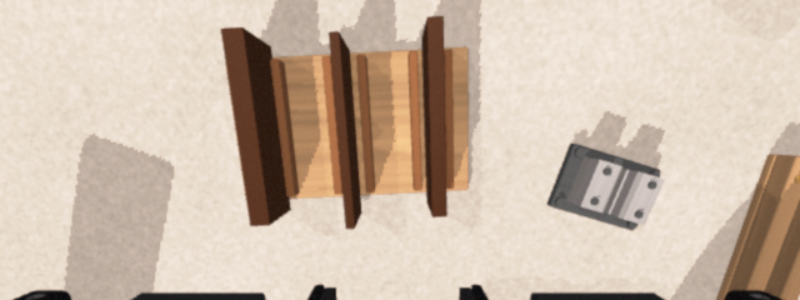

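The crop shows the three blanks from above. The left one is the thickest (top edge (222,29)–(243,28) to (251,225)–(269,225)), the middle one is thin, and the right one is medium. I compute their poses at z = 0.082.

```bash
cat >> h.py <<'E'
def quad(n,c,z,s,k=1.25):
    p=np.array([ray("wrist",(u[0]/k,u[1]/k),z,s)[:2] for u in c])
    l=(p[0]-p[3]+p[1]-p[2])/2;a=(p[0]-p[1]+p[3]-p[2])/2
    print(n,p.mean(0).round(4),"yaw",round(float(np.degrees(np.arctan2(l[1],l[0]))),1),"len",np.linalg.norm(l).round(4),"wid",round(np.linalg.norm(a),4))
E
python3 - <<'E'
from h import *
s=dict(r.read_state());s["ee_pos"]=np.array([.4647,.2279,.2523])
quad("R",[(427,17),(443,17),(447,216),(432,215)],.082,s)
quad("M",[(331,33),(341,33),(354,228),(346,228)],.082,s)
quad("L",[(222,29),(243,28),(269,225),(251,225)],.082,s)
quad("gauge",[(574,144),(664,172),(632,230),(548,206)],.012,s)
print(plan(.547,.2085,.12,9))
E
```

```text
R [0.5492 0.2086] yaw 10.7 len 0.1481 wid 0.0121
M [0.5286 0.2802] yaw 10.1 len 0.1481 wid 0.007
L [0.521  0.3555] yaw 10.6 len 0.1486 wid 0.0153
gauge [0.5124 0.0288] yaw -11.4 len 0.0626 wid 0.0928
('after turn:', array([0.0781, 0.0316, 0.1326]), 'turn az', -0.019, 'tilt fix', array([ 0.0006, -0.0003, -0.019 ]))
```

```bash
python3 - <<'E'
from h import *
print(plan(.5490,.2086,.054,10.5))
E
```

```text
('after turn:', array([0.0792, 0.0339, 0.1986]), 'turn az', -0.0452, 'tilt fix', array([ 0.0006, -0.0003, -0.0452]))
```

>>> drive_tool:
  moves:
    - [[0,0,0,0,0,-0.045,0.6],[0.03,0.014,0.02,0,0,0,0.6],[0.03,0.012,0.03,0,0,0,0.6],[0.019,0.008,0.03,0,0,0,0.6],[0,0,0.02,0,0,0,0.6],[0,0,0,0,0,0,0.6],[0,0,0,0,0,0,0.6]]

```text
time: 5.95
ee_pos: [0.5485, 0.2096, 0.1532]
eef_rot: [0.996, 0.092, 0.0, -0.0]
ft_force: [-0.2, 0.4, 0.8]
width: 0.052
grip_force: 0.0
```

```bash
python3 - <<'E'
from h import *
print(plan(.5490,.2086,.054,10.5))
E
```

```text
('after turn:', array([0.0003, 0.0011, 0.0992]), 'turn az', 0.0015, 'tilt fix', array([-0.0001, -0.0001,  0.0015]))
```

>>> drive_tool:
  moves:
    - [[0,0.001,0.03,0,0,0,0.6],[0,0,0.03,0,0,0,0.6],[0,0,0.025,0,0,0,0.6],[0,0,0.014,0,0,0,0.6],[0,0,0,0,0,0,0.6],[0,0,0,0,0,0,0.0],[0,0,0,0,0,0,0.0],[0,0,0,0,0,0,0.0],[0,0,0,0,0,0,0.0],[0,0,0,0,0,0,0.0]]
  squeeze: 20

```text
time: 6.95
ee_pos: [0.5489, 0.2087, 0.0539]
eef_rot: [0.996, 0.092, 0.0, 0.0]
ft_force: [-0.7, 0.1, 0.5]
width: 0.0202
grip_force: 0.0
```

>>> drive_tool:
  moves:
    - [[0,0,0,0,0,0,0.0],[0,0,0,0,0,0,0.0],[0,0,0,0,0,0,0.0],[0,0,0,0,0,0,0.0]]

```text
time: 7.35
ee_pos: [0.5488, 0.2087, 0.0537]
eef_rot: [0.996, 0.092, 0.0, 0.0]
ft_force: [-0.3, -0.6, 2.6]
width: 0.0124
grip_force: 20.0
```

>>> drive_tool:
  moves:
    - [[0,0,-0.02,0,0,0,0.0],[0,0,-0.035,0,0,0,0.0],[0,0.02,-0.03,0,0,0,0.0],[0,0.035,-0.005,0,0,0,0.0],[0,0.04,0,0,0,0.083,0.0],[0,0.04,0,0,0,0.083,0.0],[0,0.02,0,0,0,0.083,0.0],[0,0,0,0,0,0.083,0.0]]

```text
time: 8.15
ee_pos: [0.5707, 0.0507, 0.1429]
eef_rot: [0.997, -0.078, -0.0, 0.001]
ft_force: [0.3, 0.2, -1.1]
width: 0.0125
grip_force: 20.0
```

```bash
python3 - <<'E'
from h import *
st=r.read_state();print(st["time"],st["width"],st["ft_force"])
for f,e,y0,bx in(("w2",[.4428,-.0688,.2026],-.12,(175,68,280,150)),("w3",[.4647,.2279,.2523],8.01,(432,110,535,188))):
  s={"ee_pos":np.array(e)};p=np.radians(y0);s["eef_rot"]=R.from_matrix(np.array([[np.cos(p),np.sin(p),0],[np.sin(p),-np.cos(p),0],[0,0,-1.]])).as_quat()
  g=cv2.imread(f"pics/{f}.png",0)[bx[1]:bx[3],bx[0]:bx[2]]
  L=cv2.createLineSegmentDetector().detect(g)[0].reshape(-1,4)
  for l in L:
    a=ray("wrist",(l[0]+bx[0],l[1]+bx[1]),.044,s)[:2];b=ray("wrist",(l[2]+bx[0],l[3]+bx[1]),.044,s)[:2];d=b-a
    if np.linalg.norm(d)>.025:
      t=np.degrees(np.arctan2(d[1],d[0]))%180; print(f,round(np.linalg.norm(d)*1e3),"yaw",round((t+45)%90-45,1),"x-ish" if abs((t+90)%180-90)<45 else "y-ish",((a+b)/2).round(4),)
print(plan(.513,.0275,.125,-8.5))
E
```

```text
8.15 0.012488200199026703 [ 0.27989279  0.24295139 -1.10322588]
w2 40 yaw -8.7 x-ish [ 0.503  -0.0222]
w2 80 yaw -8.0 y-ish [0.4852 0.0238]
w2 28 yaw -7.7 y-ish [0.538  0.0432]
w2 82 yaw -8.2 y-ish [0.5426 0.0165]
w2 43 yaw -6.8 x-ish [0.5141 0.0627]
w2 41 yaw -8.4 x-ish [ 0.5094 -0.0027]
w2 50 yaw -7.5 x-ish [0.5161 0.02  ]
w2 38 yaw -8.3 x-ish [0.5141 0.0314]
w2 39 yaw -9.1 x-ish [0.5142 0.0274]
w2 41 yaw -8.0 x-ish [0.5142 0.0374]
w2 36 yaw -9.2 x-ish [ 0.5106 -0.0085]
w2 32 yaw -8.8 x-ish [ 0.5107 -0.0199]
w3 61 yaw -8.3 x-ish [0.5243 0.0911]
w3 81 yaw -8.2 y-ish [0.5446 0.0451]
w3 85 yaw -8.2 y-ish [0.4865 0.052 ]
w3 31 yaw -6.5 y-ish [0.5338 0.0177]
w3 41 yaw -8.1 x-ish [0.5178 0.0612]
w3 41 yaw -8.2 x-ish [0.5148 0.0395]
w3 38 yaw -8.3 x-ish [0.5138 0.0349]
w3 38 yaw -8.2 x-ish [0.5132 0.0313]
w3 39 yaw -7.8 x-ish [0.5126 0.0228]
w3 32 yaw -7.7 x-ish [ 0.5132 -0.0029]
w3 49 yaw -8.2 x-ish [0.5212 0.0872]
('after turn:', array([-0.0536,  0.0315,  0.0179]), 'turn az', -0.0081, 'tilt fix', array([ 0.0021,  0.0006, -0.0081]))
```

>>> drive_tool:
  moves:
    - [[-0.015,0.01,0.005,0,0,-0.01,0.0],[-0.023,0.013,0.015,0,0,0,0.0],[-0.015,0.007,0.015,0,0,0,0.0],[0,0,0,0,0,0,0.0],[0,0,0,0,0,0,0.0],[0,0,0,0,0,0,0.0]]

```text
time: 8.75
ee_pos: [0.515, 0.0337, 0.1093]
eef_rot: [0.998, -0.068, 0.001, -0.0]
ft_force: [-0.8, -0.5, -0.8]
width: 0.0123
grip_force: 20.0
```

```bash
python3 - <<'E'
from h import *
print(plan(.513,.0288,.070,-8.2))
s,im=wrist("w4.png",{})
cv2.imwrite("pics/c4.png",cv2.resize(cv2.imread("pics/w4.png")[60:360,170:470],None,fx=2,fy=2,interpolation=cv2.INTER_CUBIC))
E
```

```text
('after turn:', array([-0.0013,  0.0051,  0.0393]), 'turn az', 0.0062, 'tilt fix', array([-0.0006, -0.0014,  0.0062]))
8.75 [0.515  0.0337 0.1093] -7.84
```

View pics/c4.png

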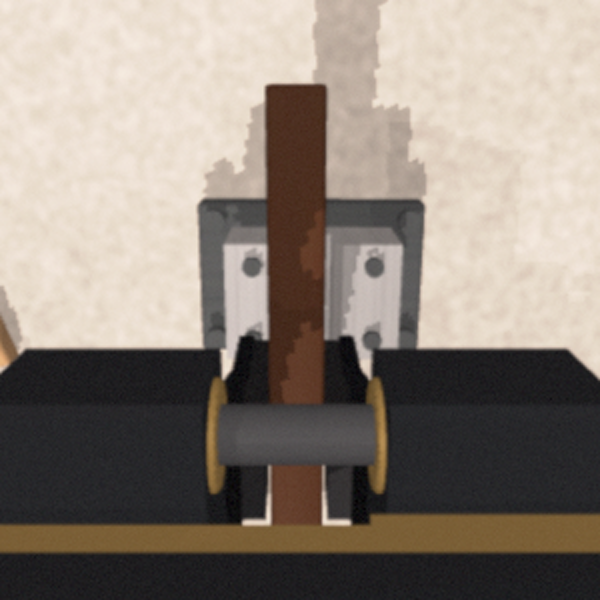

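The crop shows the gripped blank centred at column 296 and the gauge's jaws and screws centred near 313. That puts the gauge about 6 mm toward tool +y, so I shift and lower.

>>> drive_tool:
  moves:
    - [[-0.001,0.0058,0,0,0,0.006,0.0],[0,0,0,0,0,0,0.0],[0,0,0.01,0,0,0,0.0],[0,0,0.01,0,0,0,0.0],[0,0,0.008,0,0,0,0.0],[0,0,0.006,0,0,0,0.0],[0,0,0.004,0,0,0,0.0],[0,0,0.002,0,0,0,0.0],[0,0,0,0,0,0,0.0]]

```text
time: 9.7
ee_pos: [0.5121, 0.0276, 0.0684]
eef_rot: [0.997, -0.071, -0.0, 0.0]
ft_force: [0.2, 0.1, -0.2]
width: 0.0124
grip_force: 20.0
```

>>> drive_tool:
  moves:
    - [[0,0,0.002,0,0,0,0.0],[0,0,0.001,0,0,0,0.0],[0,0,0,0,0,0,0.0],[0,0,0,0,0,0,0.0]]

```text
time: 10.1
ee_pos: [0.513, 0.0276, 0.0674]
eef_rot: [0.997, -0.072, 0.001, 0.0]
ft_force: [-4.8, -0.6, 15.7]
width: 0.0127
grip_force: 20.0
```

Firm stop at the no-go step: 15.7 N with the lower edge at about 26 mm, so this blank is good. It goes to the mill stand.

>>> drive_tool:
  moves:
    - [[0,0,-0.015,0,0,0,0.0],[0,0,-0.025,0,0,0,0.0],[0,0.01,-0.02,0,0,-0.08,0.0],[0,0.03,0,0,0,-0.08,0.0],[-0.006,0.04,0,0,0,0,0.0],[-0.006,0.04,0,0,0,0,0.0],[-0.006,0.035,0,0,0,0,0.0],[-0.004,0.02,0,0,0,0,0.0],[0,0,0,0,0,0,0.0],[0,0,0,0,0,0,0.0]]

```text
time: 11.1
ee_pos: [0.4893, -0.1474, 0.1262]
eef_rot: [1.0, 0.008, 0.0, -0.0]
ft_force: [0.4, -0.3, -1.6]
width: 0.0122
grip_force: 20.0
```

```bash
python3 - <<'E'
from h import *
s=r.read_state();print(s["width"]);wrist("w5.png",{})
print(plan(.4843,-.1556,.053,1))
g=cv2.imread("pics/w5.png",0)[0:230]
for l in cv2.createLineSegmentDetector().detect(g)[0].reshape(-1,4):
    a=ray("wrist",l[:2],.032,s)[:2];b=ray("wrist",l[2:],.032,s)[:2];d=b-a;n=np.linalg.norm(d)
    if n>.04 and abs(((a+b)/2)[1]+.156)<.05: print(round(n*1e3),round(float(np.degrees(np.arctan(d[1]/d[0]))),1),((a+b)/2).round(4),l.round())
cv2.imwrite("pics/c5.png",cv2.resize(cv2.imread("pics/w5.png")[0:300,170:470],None,fx=2,fy=2,interpolation=cv2.INTER_CUBIC))
E
```

```text
0.01220444948876626
11.1 [ 0.4893 -0.1474  0.1262] 0.93
('after turn:', array([-0.0054,  0.0089,  0.0731]), 'turn az', 0.0003, 'tilt fix', array([-0.0002, -0.0009,  0.0003]))
103 0.7 [ 0.5151 -0.1343] [303. 228. 302. 101.]
100 1.1 [ 0.5141 -0.1579] [333. 104. 332. 228.]
103 1.0 [ 0.516  -0.1632] [338. 228. 340.  99.]
54 1.2 [ 0.5395 -0.127 ] [294. 171. 293. 101.]
53 -0.1 [ 0.6077 -0.1658] [345.  81. 348.   1.]
104 0.9 [ 0.5168 -0.1836] [367.  98. 362. 228.]
99 1.0 [ 0.5173 -0.1658] [344. 101. 341. 224.]
```

View pics/c5.png

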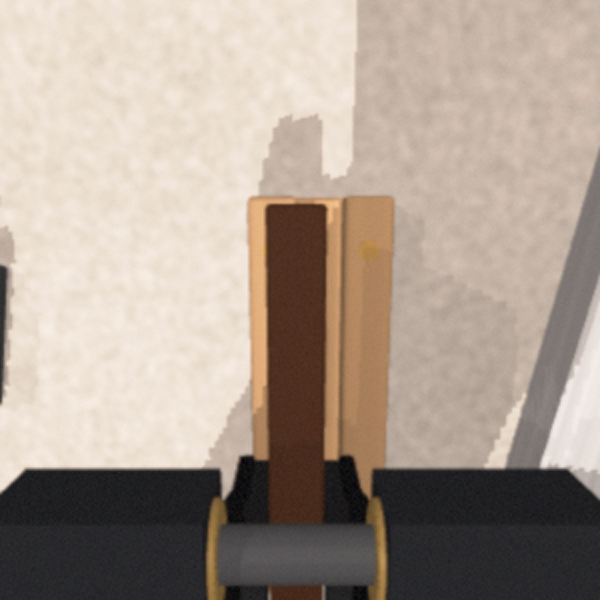

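The crop shows the blank over the stand. The stand's outer edges measure y = -0.127 and -0.1836, so the slot centre is at -0.156 with a yaw of 1°. Lower into the slot.

>>> drive_tool:
  moves:
    - [[-0.005,0.0093,0.01,0,0,0,0.0],[0,0,0,0,0,0,0.0],[0,0,0.015,0,0,0,0.0],[0,0,0.015,0,0,0,0.0],[0,0,0.012,0,0,0,0.0],[0,0,0.01,0,0,0,0.0],[0,0,0.006,0,0,0,0.0],[0,0,0.004,0,0,0,0.0],[0,0,0,0,0,0,0.0],[0,0,0,0,0,0,0.0]]

```text
time: 12.15
ee_pos: [0.4846, -0.157, 0.0539]
eef_rot: [1.0, 0.008, 0.0, 0.0]
ft_force: [-0.2, -0.0, -1.5]
width: 0.0124
grip_force: 20.0
```

>>> drive_tool:
  moves:
    - [[0,0,0.0015,0,0,0,0.0],[0,0,0.0015,0,0,0,0.0],[0,0,0,0,0,0,0.0],[0,0,0,0,0,0,0.3],[0,0,0,0,0,0,0.3],[0,0,0,0,0,0,0.4],[0,0,-0.01,0,0,0,0.6],[0,0,-0.03,0,0,0,0.6],[0,0,-0.04,0,0,0,0.6],[0,0,-0.05,0,0,0,0.6]]

```text
time: 13.15
ee_pos: [0.4832, -0.1565, 0.1815]
eef_rot: [1.0, 0.009, -0.001, -0.001]
ft_force: [1.8, -0.6, 0.4]
width: 0.0506
grip_force: 0.0
```

```bash
python3 - <<'E'
from h import *
s,_=wrist("w6.png",dict(blank_a_mid=.045))
print(plan(.5286,.2802,.16,10.5))
E
```

```text
13.15 [ 0.4832 -0.1565  0.1815] 0.98
  box 0.9 [309.8  99.7 329.  261.8]
('after turn:', array([ 0.1214, -0.4225,  0.0246]), 'turn az', -0.1664, 'tilt fix', array([ 0.0033, -0.0061, -0.1664]))
```

The blank stands released in the slot, centred at column 319. Next the middle blank.

>>> drive_tool:
  moves:
    - [[0.01,-0.03,0,0,0,-0.083,0.5],[0.012,-0.045,0,0,0,-0.083,0.5],[0.015,-0.05,0,0,0,0,0.5],[0.015,-0.05,0,0,0,0,0.5],[0.015,-0.05,0,0,0,0,0.5],[0.015,-0.05,0,0,0,0,0.5],[0.015,-0.05,0,0,0,0,0.5],[0.01,-0.05,0,0,0,0,0.5],[0.005,-0.03,0,0,0,0,0.5],[0,-0.01,0,0,0,0,0.5]]

```text
time: 14.3
ee_pos: [0.5249, 0.2621, 0.1799]
eef_rot: [0.996, 0.094, -0.001, -0.001]
ft_force: [-0.2, 0.3, -0.2]
width: 0.0437
grip_force: 0.0
```

>>> drive_tool:
  moves:
    - [[0,0,0,0,0,0,0.5],[0,0,0,0,0,0,0.5]]

```text
time: 14.5
ee_pos: [0.527, 0.2562, 0.1801]
eef_rot: [0.996, 0.091, -0.0, 0.001]
ft_force: [0.5, -1.1, -1.0]
width: 0.0433
grip_force: 0.0
```

```bash
python3 - <<'E'
from h import *
s,im=wrist("w7.png",{})
print(plan(.5286,.2802,.054,10.5))
g=cv2.imread("pics/w7.png",0)[0:230]
for l in cv2.createLineSegmentDetector().detect(g)[0].reshape(-1,4):
    a=ray("wrist",l[:2],.082,s)[:2];b=ray("wrist",l[2:],.082,s)[:2];d=b-a;n=np.linalg.norm(d)
    if n>.06 and abs(((a+b)/2)[1]-.28)<.03: print(round(n*1e3),round(float(np.degrees(np.arctan(d[1]/d[0]))),1),((a+b)/2).round(4),l.round())
E
```

```text
14.5 [0.527  0.2562 0.1801] 10.39
('after turn:', array([ 0.0058, -0.0238,  0.1263]), 'turn az', -0.0029, 'tilt fix', array([ 0.0013,  0.0003, -0.0029]))
105 10.7 [0.5493 0.2772] [296.  99. 299. 228.]
100 10.9 [0.543  0.2964] [276. 228. 270. 107.]
95 10.8 [0.5463 0.2907] [283. 223. 278. 107.]
85 10.7 [0.5569 0.2662] [312. 106. 313. 211.]
96 10.8 [0.5491 0.2722] [305. 224. 303. 107.]
105 10.7 [0.5485 0.2816] [294. 228. 290.  99.]
```

>>> drive_tool:
  moves:
    - [[0.005,-0.014,0.01,0,0,-0.005,0.5],[0,-0.007,0.03,0,0,0,0.5],[0,0,0.035,0,0,0,0.5],[0,0,0.03,0,0,0,0.5],[0,0,0.021,0,0,0,0.5],[0,0,0,0,0,0,0.5],[0,0,0,0,0,0,0.0],[0,0,0,0,0,0,0.0],[0,0,0,0,0,0,0.0],[0,0,0,0,0,0,0.0]]
  squeeze: 20

```text
time: 15.55
ee_pos: [0.5283, 0.2796, 0.0555]
eef_rot: [0.996, 0.094, 0.001, -0.0]
ft_force: [0.4, -0.5, 0.1]
width: 0.0193
grip_force: 0.0
```

>>> drive_tool:
  moves:
    - [[0,0,0,0,0,0,0.0],[0,0,0,0,0,0,0.0],[0,0,0,0,0,0,0.0],[0,0,0,0,0,0,0.0],[0,0,0,0,0,0,0.0]]

```text
time: 16.05
ee_pos: [0.5279, 0.2796, 0.0548]
eef_rot: [0.996, 0.094, 0.0, -0.0]
ft_force: [-1.1, -0.4, 5.3]
width: 0.0082
grip_force: 20.0
```

It is the 8 mm blank. Lift it and carry it to the gauge.

>>> drive_tool:
  moves:
    - [[0,0,-0.02,0,0,0,0.0],[0,0,-0.035,0,0,0,0.0],[0,0.03,-0.025,0,0,0,0.0],[0,0.04,0,0,0,0,0.0],[0,0.04,0,0,0,0.083,0.0],[0,0.04,0,0,0,0.083,0.0],[0,0.04,0,0,0,0.083,0.0],[-0.01,0.03,0,0,0,0.083,0.0],[-0.01,0.02,0,0,0,0,0.0],[0,0,0,0,0,0,0.0]]

```text
time: 17.05
ee_pos: [0.5275, 0.0404, 0.134]
eef_rot: [0.997, -0.074, -0.001, 0.001]
ft_force: [-0.1, 0.6, -0.6]
width: 0.0077
grip_force: 20.0
```

```bash
python3 - <<'E'
from h import *
s=r.read_state();print(s["width"],s["time"],s["ee_pos"]);print(plan(.5125,.0276,.10,-8.2))
E
```

```text
0.007748468351831846 17.05 [0.5274976  0.04044889 0.13395167]
('after turn:', array([-0.013 ,  0.0149,  0.034 ]), 'turn az', -0.0055, 'tilt fix', array([ 0.0021,  0.0012, -0.0055]))
```

>>> drive_tool:
  moves:
    - [[-0.008,0.009,0.01,0,0,-0.005,0.0],[-0.005,0.006,0.014,0,0,0,0.0],[0,0,0.01,0,0,0,0.0],[0,0,0,0,0,0,0.0],[0,0,0,0,0,0,0.0],[0,0,0,0,0,0,0.0]]

```text
time: 17.65
ee_pos: [0.5144, 0.0316, 0.1011]
eef_rot: [0.998, -0.069, 0.0, -0.0]
ft_force: [0.1, 0.1, -1.1]
width: 0.0078
grip_force: 20.0
```

```bash
python3 - <<'E'
from h import *
s,_=wrist("w8.png",{});print(plan(.5125,.0276,.07,-8.2))
g=cv2.imread("pics/w8.png",0)[60:250,200:440]
for l in cv2.createLineSegmentDetector().detect(g)[0].reshape(-1,4):
    if abs(l[3]-l[1])>25: print((l+[200,60,200,60]).round(1))
E
```

```text
17.65 [0.5144 0.0316 0.1011] -7.93
('after turn:', array([-0.0013,  0.0041,  0.0311]), 'turn az', 0.0045, 'tilt fix', array([-0.0004, -0.0009,  0.0045]))
[308.2 158.1 307.9 101.9]
[381.4 164.3 377.4 231.9]
[266.3 218.2 265.1 193. ]
[308.7 228.1 308.  161.9]
[265.2 192.  263.8 163.3]
[276.7 184.3 278.2 231.9]
[327.6 101.9 327.3 159.4]
[367.5 231.8 369.6 185.6]
[328.7 163.1 328.4 226.9]
[328.2  94.5 325.4  69.3]
[354.1  74.4 353.4 108.2]
[331.8 226.9 332.7 179.4]
```

>>> drive_tool:
  moves:
    - [[-0.001,0.004,0,0,0,0.005,0.0],[0,0,0,0,0,0,0.0],[0,0,0.01,0,0,0,0.0],[0,0,0.01,0,0,0,0.0],[0,0,0.007,0,0,0,0.0],[0,0,0.003,0,0,0,0.0],[0,0,0.002,0,0,0,0.0],[0,0,0.002,0,0,0,0.0],[0,0,0,0,0,0,0.0],[0,0,0,0,0,0,0.0]]

```text
time: 18.7
ee_pos: [0.5124, 0.0271, 0.0667]
eef_rot: [0.997, -0.072, 0.0, 0.0]
ft_force: [0.6, -0.5, -0.2]
width: 0.0077
grip_force: 20.0
```

```bash
python3 - <<'E'
from h import *
s=r.read_state();print(s["ft_force"],s["torque"]);print(plan(.5125,.0276,.056,-8.2))
E
```

```text
[ 0.61614892 -0.48868853 -0.20147033] [0.02391029 0.02956796 0.02069678]
('after turn:', array([ 0.0001, -0.0005,  0.0107]), 'turn az', -0.0011, 'tilt fix', array([ 0.    , -0.0004, -0.0011]))
```

>>> drive_tool:
  moves:
    - [[0,0,0.004,0,0,0,0.0],[0,0,0.004,0,0,0,0.0],[0,0,0.003,0,0,0,0.0],[0,0,0.001,0,0,0,0.0],[0,0,0,0,0,0,0.0],[0,0,0,0,0,0,0.0]]

```text
time: 19.3
ee_pos: [0.5121, 0.0272, 0.0548]
eef_rot: [0.997, -0.072, -0.0, 0.0]
ft_force: [-3.1, -0.4, 5.0]
width: 0.0074
grip_force: 20.0
```

It dropped through to the base plate with 5 N at a lower edge of 12 mm, so it is too thin. Carry it to the offcut bin, over the stand.

>>> drive_tool:
  moves:
    - [[0,0,-0.03,0,0,0,0.0],[0,0,-0.045,0,0,0,0.0],[0,0.03,-0.035,0,0,-0.07,0.0],[0,0.04,0,0,0,-0.07,0.0],[0,0.045,0,0,0,-0.07,0.0],[0,0.045,0,0,0,-0.066,0.0],[0.01,0.045,0,0,0,0,0.0],[0.01,0.045,0,0,0,0,0.0],[0.01,0.045,0,0,0,0,0.0],[0.01,0.045,0,0,0,0,0.0]]

```text
time: 20.3
ee_pos: [0.5713, -0.3075, 0.1642]
eef_rot: [0.998, 0.066, -0.0, 0.0]
ft_force: [0.5, 0.2, -0.8]
width: 0.0078
grip_force: 20.0
```

```bash
python3 - <<'E'
from h import *
s=r.read_state();print(s["width"],s["time"],s["ee_pos"]);print(plan(.515,-.376,.12,7.6))
E
```

```text
0.007819256861156886 20.3 [ 0.57127503 -0.30752024  0.16420921]
('after turn:', array([-0.0648,  0.0604,  0.0442]), 'turn az', -0.001, 'tilt fix', array([ 0.0003,  0.0003, -0.001 ]))
```

>>> drive_tool:
  moves:
    - [[-0.025,0.03,0,0,0,0,0.0],[-0.025,0.02,0.01,0,0,0,0.0],[-0.014,0.01,0.02,0,0,0,0.0],[0,0,0.01,0,0,0,0.0],[0,0,0,0,0,0,0.0],[0,0,0,0,0,0,0.0]]

```text
time: 20.9
ee_pos: [0.5168, -0.372, 0.125]
eef_rot: [0.998, 0.067, 0.0, -0.0]
ft_force: [1.0, -0.3, -1.4]
width: 0.0078
grip_force: 20.0
```

```bash
python3 - <<'E'
from h import *
s,_=wrist("w9.png",dict(offcut_bin=0,planer_tray=0));print(plan(.5195,-.381,.047,7.6))
g=cv2.imread("pics/w9.png",0)[0:235]
for l in cv2.createLineSegmentDetector().detect(g)[0].reshape(-1,4):
    a=ray("wrist",l[:2],.035,s)[:2];b=ray("wrist",l[2:],.035,s)[:2];d=b-a;n=np.linalg.norm(d)
    if n>.03: print(round(n*1e3),round(float(np.degrees(np.arctan(d[1]/d[0]))),1),((a+b)/2).round(4),l.round())
E
```

```text
20.9 [ 0.5168 -0.372   0.125 ] 7.67
offcut_bin 0.65 [327.  185.2] [ 0.5221 -0.3789]
planer_tray 0.73 [218.7 190.4] [ 0.5042 -0.2819]
  box 0.78 [162.1  64.6 273.9 260.1]
  box 0.43 [  0.  106.8  68.  262.8]
('after turn:', array([0.0021, 0.0084, 0.0783]), 'turn az', 0.0002, 'tilt fix', array([ 0.0007, -0.001 ,  0.0002]))
39 -82.0 [ 0.559  -0.1461] [  1. 109.  53. 108.]
111 -9.9 [ 0.5342 -0.3137] [232. 233. 267. 100.]
114 8.3 [ 0.5509 -0.3492] [298. 224. 293.  77.]
103 1.0 [ 0.5124 -0.1678] [ 55. 106.  67. 233.]
101 7.6 [ 0.5443 -0.3749] [328. 101. 327. 228.]
31 -82.5 [ 0.4775 -0.2869] [192. 233. 229. 233.]
72 -82.3 [ 0.4985 -0.4428] [357. 233. 444. 233.]
36 -82.3 [ 0.4835 -0.3316] [243. 233. 287. 233.]
104 1.1 [ 0.5182 -0.2043] [104. 103. 111. 233.]
117 8.2 [ 0.5518 -0.3942] [352. 232. 354.  82.]
120 8.2 [ 0.5547 -0.3989] [361.  77. 358. 231.]
37 -89.8 [ 0.5717 -0.1841] [ 52.  94. 103. 101.]
123 -10.0 [ 0.5327 -0.2636] [169. 233. 200.  85.]
50 -81.6 [ 0.6102 -0.3659] [293.  78. 362.  77.]
119 -10.0 [ 0.5325 -0.2733] [213.  89. 181. 233.]
46 -0.1 [ 0.5441 -0.1797] [ 72. 103.  76. 164.]
100 7.4 [ 0.5418 -0.3602] [308. 228. 308. 102.]
36 1.1 [ 0.5501 -0.1851] [ 82. 151.  79. 103.]
46 80.0 [ 0.5925 -0.2988] [264. 100. 203.  80.]
88 -9.9 [ 0.5254 -0.3185] [268. 128. 240. 231.]
32 -0.6 [ 0.583  -0.2131] [116.  64. 117. 109.]
104 1.0 [ 0.517  -0.1982] [ 96. 104. 104. 233.]
57 0.4 [ 0.4921 -0.1868] [ 89. 233.  85. 166.]
80 8.4 [ 0.5626 -0.3516] [299.  86. 302. 191.]
40 0.3 [ 0.4743 -0.119 ] [  7. 233.   0. 187.]
104 1.1 [ 0.5178 -0.2006] [107. 233.  99. 103.]
```

View pics/w9.png

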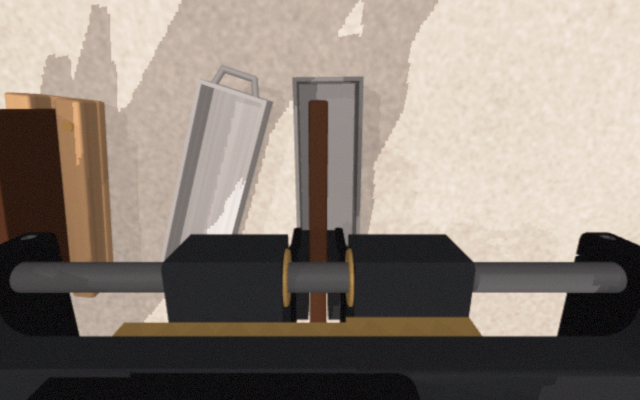

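The wrist view shows the blank over the bin: bin edges at columns 293–362, far end at row 77, blank at 318. The line fits give the bin at (0.520, -0.379) with yaw 8.2° and the tray at (0.503, -0.283) with yaw -10°.

>>> drive_tool:
  moves:
    - [[0.0025,0.0064,0.01,0,0,-0.009,0.0],[0,0,0.01,0,0,0,0.0],[0,0,0.02,0,0,0,0.0],[0,0,0.02,0,0,0,0.0],[0,0,0.012,0,0,0,0.0],[0,0,0.004,0,0,0,0.0],[0,0,0.002,0,0,0,0.0],[0,0,0.001,0,0,0,0.0],[0,0,0,0,0,0,0.0],[0,0,0,0,0,0,0.0]]

```text
time: 22.15
ee_pos: [0.5192, -0.3797, 0.0463]
eef_rot: [0.998, 0.07, 0.0, 0.0]
ft_force: [-0.2, -0.4, -1.4]
width: 0.008
grip_force: 20.0
```

>>> drive_tool:
  moves:
    - [[0,0,0.001,0,0,0,0.0],[0,0,0.0005,0,0,0,0.0],[0,0,0,0,0,0,0.2],[0,0,0,0,0,0,0.5],[0,0,0,0,0,0,0.9],[0,0,0,0,0,0,1.0],[0,0,0,0,0,0,1.0],[0,0,0,0,0,0,1.0],[0,0,-0.02,0,0,0,1.0],[0,0,-0.04,0,0,0,1.0]]

```text
time: 23.15
ee_pos: [0.5169, -0.3783, 0.1015]
eef_rot: [0.998, 0.07, -0.002, -0.002]
ft_force: [0.4, -0.6, 0.5]
width: 0.0639
grip_force: 0.0
```

>>> drive_tool:
  moves:
    - [[0,0,-0.05,0,0,0,0.8],[0,0,-0.03,0,0,0,0.8],[0,0,0,0,0,0,0.6]]

```text
time: 23.45
ee_pos: [0.521, -0.3806, 0.1897]
eef_rot: [0.998, 0.07, 0.003, 0.003]
ft_force: [0.1, -0.1, -1.1]
width: 0.0663
grip_force: 0.0
```

```bash
python3 - <<'E'
from h import *
s,_=wrist("w10.png",dict(blank_a_mid=.03))
print(plan(.521,.3555,.18,10.6))
E
```

```text
23.45 [ 0.521  -0.3806  0.1897] 8.06
blank_a_mid 0.92 [ 83.  190.6] [ 0.4795 -0.1459]
  box 0.78 [ 40.4 109.6 103.1 249.9]
('after turn:', array([ 0.1377, -0.7217,  0.0031]), 'turn az', -0.0441, 'tilt fix', array([-0.0006,  0.0009, -0.0441]))
```

View pics/w10.png

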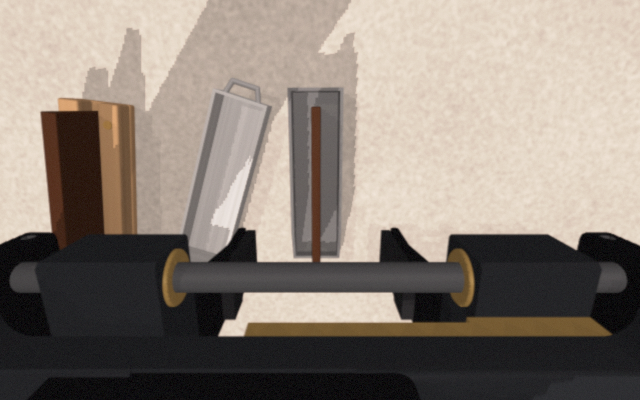

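The thin blank stands on edge in the bin, at column 316 between the walls at 290 and 342. Now the last blank.

>>> drive_tool:
  moves:
    - [[0.005,-0.03,0,0,0,-0.044,0.6],[0.01,-0.045,0,0,0,0,0.6],[0.01,-0.05,0,0,0,0,0.6],[0.01,-0.05,0,0,0,0,0.6],[0.01,-0.05,0,0,0,0,0.6],[0.01,-0.05,0,0,0,0,0.6],[0.01,-0.05,0,0,0,0,0.6],[0.01,-0.05,0,0,0,0,0.6],[0.01,-0.05,0,0,0,0,0.6],[0.01,-0.05,0,0,0,0,0.6]]

```text
time: 24.6
ee_pos: [0.525, 0.0986, 0.1826]
eef_rot: [0.996, 0.092, -0.001, 0.0]
ft_force: [1.1, 0.0, 0.2]
width: 0.0524
grip_force: 0.0
```

>>> drive_tool:
  moves:
    - [[0.01,-0.05,0,0,0,0,0.6],[0.01,-0.05,0,0,0,0,0.6],[0.01,-0.05,0,0,0,0,0.6],[0.01,-0.045,0,0,0,0,0.6],[0,-0.03,0,0,0,0,0.6],[0,0,0,0,0,0,0.6],[0,0,0,0,0,0,0.6],[0,0,0,0,0,0,0.6]]

```text
time: 25.4
ee_pos: [0.5243, 0.3209, 0.183]
eef_rot: [0.996, 0.091, -0.001, 0.001]
ft_force: [0.5, 0.4, 0.5]
width: 0.0523
grip_force: 0.0
```

```bash
python3 - <<'E'
from h import *
s,im=wrist("w11.png",dict(blank_a_mid=.047))
print(plan(.521,.3555,.054,10.6))
g=cv2.imread("pics/w11.png",0)[0:230]
for l in cv2.createLineSegmentDetector().detect(g)[0].reshape(-1,4):
    a=ray("wrist",l[:2],.082,s)[:2];b=ray("wrist",l[2:],.082,s)[:2];d=b-a;n=np.linalg.norm(d)
    if n>.08 and abs(((a+b)/2)[1]-.355)<.03: print(round(n*1e3),round(float(np.degrees(np.arctan(d[1]/d[0]))),1),((a+b)/2).round(4),l.round())
E
```

```text
25.4 [0.5243 0.3209 0.183 ] 10.5
('after turn:', array([ 0.0028, -0.0346,  0.1298]), 'turn az', -0.0023, 'tilt fix', array([ 0.0008,  0.0001, -0.0023]))
106 10.5 [0.545  0.3472] [290.  99. 293. 228.]
104 10.4 [0.5395 0.3694] [266. 228. 260. 103.]
104 10.9 [0.5426 0.3522] [287. 228. 282. 103.]
```

>>> drive_tool:
  moves:
    - [[0.003,-0.022,0.01,0,0,0,0.6],[0,-0.014,0.03,0,0,0,0.6],[0,0,0.035,0,0,0,0.6],[0,0,0.03,0,0,0,0.6],[0,0,0.021,0,0,0,0.6],[0,0,0.004,0,0,0,0.6],[0,0,0,0,0,0,0.0],[0,0,0,0,0,0,0.0],[0,0,0,0,0,0,0.0],[0,0,0,0,0,0,0.0]]
  squeeze: 20

```text
time: 26.55
ee_pos: [0.5209, 0.3587, 0.0551]
eef_rot: [0.996, 0.092, 0.001, -0.0]
ft_force: [0.3, 0.2, 0.3]
width: 0.0278
grip_force: 0.0
```

>>> drive_tool:
  moves:
    - [[0,0,0,0,0,0,0.0],[0,0,0,0,0,0,0.0],[0,0,0,0,0,0,0.0],[0,0,0,0,0,0,0.0]]

```text
time: 26.95
ee_pos: [0.5207, 0.3584, 0.0544]
eef_rot: [0.996, 0.092, 0.0, 0.0]
ft_force: [-1.1, -2.1, 5.5]
width: 0.017
grip_force: 20.0
```

>>> drive_tool:
  moves:
    - [[0,0,-0.02,0,0,0,0.0],[0,0,-0.035,0,0,0,0.0],[0,0.03,-0.025,0,0,0,0.0],[-0.008,0.045,0,0,0,0,0.0],[-0.008,0.045,0,0,0,0,0.0],[-0.008,0.045,0,0,0,0.082,0.0],[-0.008,0.045,0,0,0,0.082,0.0],[-0.005,0.045,0,0,0,0.082,0.0],[0,0.04,0,0,0,0.082,0.0],[0,0.02,0,0,0,0,0.0]]

```text
time: 27.95
ee_pos: [0.5138, 0.0372, 0.1335]
eef_rot: [0.997, -0.075, -0.0, 0.001]
ft_force: [0.3, 0.5, -2.6]
width: 0.0168
grip_force: 20.0
```

>>> drive_tool:
  moves:
    - [[0,0,0,0,0,0,0.0],[0,0,0,0,0,0,0.0]]

```text
time: 28.15
ee_pos: [0.5142, 0.0418, 0.1338]
eef_rot: [0.997, -0.072, -0.0, -0.0]
ft_force: [0.7, 0.3, -2.0]
width: 0.0174
grip_force: 20.0
```

```bash
python3 - <<'E'
from h import *
s=r.read_state();print(s["width"],s["time"],s["ee_pos"]);print(plan(.5125,.0276,.095,-8.2))
E
```

```text
0.01742210314675692 28.15 [0.514158   0.04175873 0.13377632]
('after turn:', array([0.0004, 0.0143, 0.0388]), 'turn az', -0.0004, 'tilt fix', array([-0.0003,  0.0004, -0.0004]))
```

>>> drive_tool:
  moves:
    - [[0,0.008,0.01,0,0,0,0.0],[0,0.0065,0.013,0,0,0,0.0],[0,0,0.01,0,0,0,0.0],[0,0,0,0,0,0,0.0],[0,0,0.006,0,0,0,0.0],[0,0,0.004,0,0,0,0.0],[0,0,0.003,0,0,0,0.0],[0,0,0.002,0,0,0,0.0],[0,0,0,0,0,0,0.0],[0,0,0,0,0,0,0.0]]

```text
time: 29.15
ee_pos: [0.5124, 0.0271, 0.0862]
eef_rot: [0.997, -0.072, 0.0, 0.0]
ft_force: [-0.1, -0.1, -2.0]
width: 0.017
grip_force: 20.0
```

>>> drive_tool:
  moves:
    - [[0,0,0.0015,0,0,0,0.0],[0,0,0.0015,0,0,0,0.0],[0,0,0.001,0,0,0,0.0],[0,0,0,0,0,0,0.0],[0,0,0,0,0,0,0.0]]

```text
time: 29.65
ee_pos: [0.5132, 0.028, 0.0832]
eef_rot: [0.997, -0.071, 0.001, -0.0]
ft_force: [-1.5, 2.4, 8.7]
width: 0.017
grip_force: 20.0
```

Stopped at the mouth with 8.7 N and the lower edge at about 41 mm, so it is too thick. Carry it to the planer tray.

>>> drive_tool:
  moves:
    - [[0,0,-0.03,0,0,0,0.0],[0,0,-0.04,0,0,0,0.0],[0.005,0.03,-0.015,0,0,0.03,0.0],[0.005,0.045,0,0,0,0,0.0],[0.005,0.045,0,0,0,0,0.0],[0.005,0.045,0,0,0,0,0.0],[0.005,0.045,0,0,0,0,0.0],[0.005,0.045,0,0,0,0,0.0],[0.005,0.035,0,0,0,0,0.0],[0,0.015,0,0,0,0,0.0]]

```text
time: 30.65
ee_pos: [0.4938, -0.2837, 0.1665]
eef_rot: [0.996, -0.089, -0.0, 0.001]
ft_force: [-0.1, 0.4, -2.7]
width: 0.0172
grip_force: 20.0
```

>>> drive_tool:
  moves:
    - [[0,0,0,0,0,0,0.0],[0,0,0,0,0,0,0.0]]

```text
time: 30.85
ee_pos: [0.4953, -0.2782, 0.1668]
eef_rot: [0.996, -0.086, -0.0, -0.0]
ft_force: [0.1, 0.8, -2.4]
width: 0.0168
grip_force: 20.0
```

```bash
python3 - <<'E'
from h import *
s,_=wrist("w12.png",dict(planer_tray=0));print(s["width"],plan(.503,-.283,.047,-10))
E
```

```text
30.85 [ 0.4953 -0.2782  0.1668] -9.88
  box 0.61 [290.5  53.7 352.6 230.1]
0.016771747859195642 ('after turn:', array([0.0081, 0.0041, 0.1202]), 'turn az', 0.0038, 'tilt fix', array([-0.0003, -0.0002,  0.0038]))
```

>>> drive_tool:
  moves:
    - [[0.008,0.004,0.01,0,0,0.004,0.0],[0,0,0.03,0,0,0,0.0],[0,0,0.03,0,0,0,0.0],[0,0,0.02,0,0,0,0.0],[0,0,0.015,0,0,0,0.0],[0,0,0.01,0,0,0,0.0],[0,0,0.004,0,0,0,0.0],[0,0,0.001,0,0,0,0.0],[0,0,0,0,0,0,0.0],[0,0,0,0,0,0,0.0]]

```text
time: 32.0
ee_pos: [0.5029, -0.285, 0.048]
eef_rot: [0.996, -0.089, 0.001, 0.0]
ft_force: [-0.4, -0.5, -3.1]
width: 0.0171
grip_force: 20.0
```

>>> drive_tool:
  moves:
    - [[0,0,0.0015,0,0,0,0.0],[0,0,0.001,0,0,0,0.0],[0,0,0,0,0,0,0.3],[0,0,0,0,0,0,0.5],[0,0,0,0,0,0,0.7],[0,0,0,0,0,0,0.7],[0,0,-0.01,0,0,0,0.7],[0,0,-0.03,0,0,0,0.7],[0,0,-0.04,0,0,0,0.7],[0,0,-0.05,0,0,0,0.7]]

```text
time: 33.0
ee_pos: [0.5014, -0.2841, 0.1754]
eef_rot: [0.996, -0.088, -0.001, -0.001]
ft_force: [0.8, -1.0, 0.1]
width: 0.0603
grip_force: 0.0
```

>>> drive_tool:
  moves:
    - [[-0.03,0,-0.03,0,0,0,0.7],[-0.03,0,-0.03,0,0,0,0.7],[0,0,0,0,0,0,0.7],[0,0,0,0,0,0,0.7],[0,0,0,0,0,0,0.7]]

```text
time: 33.5
ee_pos: [0.4434, -0.2738, 0.2341]
eef_rot: [0.996, -0.088, -0.0, -0.0]
ft_force: [-0.1, -0.2, -0.9]
width: 0.0609
grip_force: 0.0
```

```bash
python3 - <<'E'
from h import *
s,_=wrist("w13.png",{})
for c in("wrist","top"):
  if c=="top": save("top","t2.png")
  for n in("blank_a_mid","planer_tray","mill_stand","offcut_bin"):
    for d in r.place_of(c,n)[:3]:print(c,n,round(d["conf"],2),np.round(d["at"]),ray(c,d["at"],.04 if n[0]=="b" else 0,s)[:2].round(3))
print("boxes",[(np.round(d["bbox"]),round(d["conf"],2)) for d in r.find_in("wrist","blank_a_mid")])
# brown pixels in wrist
im=cv2.imread("pics/w13.png").astype(int);m=((im[:,:,2]<130)&(im[:,:,2]-im[:,:,0]>25)).astype(np.uint8);m[230:]=0
n,_,st,ce=cv2.connectedComponentsWithStats(m)
for i in range(1,n):
  if st[i,4]>200:print(st[i],ce[i].round(),ray("wrist",ce[i],.075,s)[:2].round(3))
E
```

```text
33.5 [ 0.4434 -0.2738  0.2341] -10.13
wrist blank_a_mid 0.88 [204. 153.] [ 0.488 -0.154]
wrist planer_tray 0.79 [318. 115.] [ 0.506 -0.284]
wrist mill_stand 0.93 [219. 152.] [ 0.484 -0.158]
wrist offcut_bin 0.93 [395.  86.] [ 0.522 -0.377]
top blank_a_mid 0.59 [379. 256.] [ 0.482 -0.166]
top planer_tray 0.76 [427. 248.] [ 0.501 -0.286]
top mill_stand 0.86 [371. 253.] [ 0.49  -0.153]
top offcut_bin 0.78 [466. 240.] [ 0.52 -0.38]
top offcut_bin 0.35 [188. 234.] [0.539 0.283]
boxes [(array([165.,  80., 234., 233.]), 0.63)]
[ 379    0   57  159 3734] [406.  79.] [ 0.525 -0.371]
[ 310   36   18  160 2688] [319. 114.] [ 0.508 -0.285]
[214  74  40 145 520] [234. 146.] [ 0.492 -0.199]
[ 165   81   70  149 4596] [200. 153.] [ 0.492 -0.164]
```

All three blanks are in their holders. The tray blank stands on edge at columns 310–328, centred near (0.508, -0.285). Handing in.

```bash
python3 -c "
from bench import r
print(r.close_job())"
```

```text
the job is handed in; nothing more can be done
None
```

All three blanks were gauged one at a time and put away: 12.5 mm in the mill stand, 8 mm in the offcut bin, 17 mm in the planer tray. I handed the job in at about 34 s; no verdict was returned.

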